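# Press the lids onto refilled coffee capsules

## Robot

A 6-joint arm with a two-finger parallel gripper is mounted at the origin on a cart in front of the work surface, level with it; the furniture and walls round the work are solid. World frame = base frame: x ahead of the robot, y to its left, z up, the work surface at z = 0. Lengths are in mm, angles in rad, forces in N, time in s.
With the tool pointing down it reaches from about 275 to 1000 mm from the base axis. Payload 8.4 kg.
Tool frame: the origin (TCP) lies midway between the tips of the shut fingers; the grasp point (between the pads) lies 19 mm behind it; z points along the fingers, y is the line along which they close (so a half turn about z gives the same grasp; the last joint's range is limited). The gripper opens to 85 mm and grips with 20 to 120 N. Pads are 22 mm wide; open, the fingers measure 114 mm over their backs; the gripper's body (76 mm by 85 mm) begins 54 mm behind the grasp point. The pads swing forward as they close: fully open they stand 13 mm farther back than shut.
Start: joints at [-1.108, 0.353, 1.633, -0, 1.155, -0.002], TCP at [280.151, -558.698, 231.281] pointing down, gripper open.
Joint ranges: [-2.63, 2.63], [-0.92, 2.1], [0.06, 2.66], [-1.3, 4.44], [0, 2.69], [-3.02, 3.02]. Speed limits (rad/s): [2.22, 2.22, 2.79, 3.14, 3.14, 3.14].

## Interface

Orientations are given as [roll, pitch, yaw] about the fixed x, y, z axes, in that order (R = Rz(yaw) Ry(pitch) Rx(roll)).
In Python, from rig import * gives the robot as it stands.
- The arm moves only by the shell command python3 -m jog 'ROWS' [FORCE]. ROWS is JSON, a list of rows, each an object of numbers: "x", "y", "z": the shift along the tool's x, y, z in cm; "spin": the turn about the tool's z in rad; "grip": the closure, from 0 (fully open) to 1 (shut). In form: [{"x": .., "y": .., "z": .., "spin": .., "grip": ..}, ...]. A call has 1 to 20 rows; each row shifts and turns the commanded pose from where the row before left it, along the tool's axes as they then stand; what a row does not reach is not made up. A row lasts 1/12 s, in which the tool goes at most 41.7 mm and 7.16 degrees, less where a joint would pass 70% of its speed; a pose out of reach is approached as far as the arm can. A call with a gripper value outside its range is refused whole. The fingers move at their own pace and stop on an object; FORCE is the grip in N (left out, the last holds). Time passes only in rows, so rows that do not move let the fingers close. It gives the time, the measured TCP pose, the force, the opening and the grip force at its end, in the units of the state.
- sense(): the state, without advancing time (a new reading comes with each control period).
- grab_frame(name): name is "scene" or "top" or "wrist"; returns a dict with "pixels" (420x560x3 uint8, blue, green, red), "camera_matrix" (3x3 intrinsics, pixels), "rvec" (rotation vector, rad) and "tvec" (3), from world to camera coordinates, as OpenCV has them; the wrist camera has in their place "T_tool_cam" (4x4, takes a point from camera to tool coordinates, whose origin is the TCP and whose axes are the flange's). Camera axes: x right, y down, z forward; pixel columns grow to the right and rows downward; lengths in mm; the calibration is good to about 2 mm. A picture is of the moment at which its call begins: read the wrist's pose just before it. There is no depth.
- sign_off(): hands the job in; it is judged then, once.
The state is a dict: "clock": time; "qpos": joint angles; "qvel": joint speeds; "joint_efforts": joint torques, N m; "eef_pos": TCP position; "tcp_rot": TCP orientation; "contact_force": force on the tool from outside, world axes, zero at the start; "wrist_torque": the same for the moment, N m; "opening": opening from 0.0 (shut) to 1.0 (fully open); "grasp_force": force on a finger pad.
Only numpy, scipy, OpenCV 4.12 (cv2) and the standard library are available. Lean on these libraries where they do the work, as an engineer would, in place of code of your own. Each camera call takes 0.05 s, during which the arm holds its last target. There are 200 camera calls.

## Task

Two refilled coffee capsules with fresh stick-on foil lids hang in the bench-shaped metal tray. Keeping the tray level, lower it over the two dowels of the press base until it lies flush on the wooden block, let go of it, then put the press plate (the one with the bar handle) on the same dowels and push it gently down against its sprung pads until it closes fully on the tray, without slamming or crushing anything. Finish while still holding the plate pressed shut, so that the lids can bond, and leave the other things on the worktop where they are.

Things in the scene. Friction and masses are not known exactly. Their poses are not given: they have to be found in the camera images.
- press_base: Fixed base of the capsule press (suction feet): pale wooden block 52 (x) x 156 (y) mm, top at z = 44 mm, on an aluminium foot 92 x 150 mm up to z = 10 mm. Origin: centre of its underside on the worktop; y = long axis, z up. A slot in the block (x +-19, y +-46 mm) takes the capsules. Base, tray and plate look the same after a half turn: either way round fits.
- base_top (a point): Centre of the top face of the wooden block, 44 mm above press_base's origin, axes as press_base. At the start base, tray and plate stand about 0.29 m apart in a row along world y, in any order, long axes within 20 degrees of world y.
- dowel_tip_0 (a point): Tip of the dowel at y = -66 mm of press_base (x = 0): an upright steel pin, 10 mm in diameter, standing 40.5 mm above the block's top; its upper 10 mm taper to 3.4 mm.
- dowel_tip_1 (a point): Tip of the like dowel at y = +66 mm of press_base.
- capsule_tray: Loose capsule tray, about 0.25 kg: bench of steel sheet, plate 58 (x) x 180 (y) x 6 mm with both short ends bent down as legs (4 mm thick, outer faces at y = +-90). Origin: under its centre at the legs' feet; z up. Two 12 mm holes for the dowels at x = 0, y = +-66 mm. Two capsules fixed at y = +-24 hang 27 mm below the plate's top; lidded rims 1.6 mm above it.
- tray_underside (a point): Centre of the underside of the tray's plate, 34 mm above capsule_tray's origin; comes to base_top when flush. The plate then overhangs the block by 3 mm along each long side, and the legs hang clear outside the block's ends, 10 mm above the worktop.
- tray_top (a point): Centre of the top of the tray's plate, 40 mm above capsule_tray's origin. The tray is easily gripped across its 58 mm width at the middle of its long sides.
- press_plate: Loose press plate, about 0.4 kg: steel slab 58 (x) x 160 (y) x 14 mm (z = 5.6 to 19.6), with two 12 mm through bores for the dowels at x = 0, y = +-66 mm, raised lands round them below, two rubber pads below and a dark wooden bar handle on top. Origin: centre of the underside, in the plane of the unsqueezed pads' faces, on which it stands; z up.
- plate_pads (a point): Press_plate's origin: midway between the round pads (30 mm across, at y = +-24 mm). Each pad is sprung: gives at 2.7 N, has 4 mm travel, 6.3 N at its end; the plate's weight alone does not close it. Resting on the lids, it leaves the lands 4 mm above the tray; closing takes about 9 N of push; 10 to 20 N holds it shut.
- plate_land (a point): Centre of the plane of the press plate's lands (the faces that meet the tray), 2.4 mm above press_plate's origin; comes to tray_top when fully closed.
- plate_handle (a point): Centre of the bar handle, 49.6 mm above press_plate's origin: bar along y, 22 mm wide (x), 76 mm long, 20 mm high, top at 59.6 mm, on two posts at y = +-27 mm; 20 mm free between bar and slab.
- timer: bystander: round wind-up kitchen timer, 62 mm across, 54 mm high; origin under its centre
- cup: bystander: small white cup with handle, 63 mm across, 50 mm high; origin under its centre
- spare_capsule_a: bystander: coffee capsule standing rim down, 37 mm across, 29 mm high; origin under its centre
- spare_capsule_b: bystander: coffee capsule standing rim down, 37 mm across, 29 mm high; origin under its centre
- scissors: bystander: kitchen scissors lying flat, 87 x 199 x 9 mm; origin under its centre
- salt_mill: bystander: small shaker 44 mm across, 90 mm high; origin under its centre

How it is judged:
By the outcome, as a careful person would: the job done as asked, in the order asked, and still so for the second after the job is handed in, while the arm keeps its last pose, push and grip.
It also fails if it takes over 67 s, if anything falls off the work surface, if the arm or the gripper's body presses on something with over 40 N, if the wrist force passes 120 N, or if a joint passes its speed limit or range.

## Working session

There is one attempt and no reset: what is moved stays moved. The work goes in short steps, Python scripts to look and compute and a shell command to move; the robot and the scene stay as the last step left them, time stands still between calls to the robot, and variables do not carry over. Pictures are saved under pics/ and viewed, at most 10 in all, crops included, and the job is handed in when it is done.

```bash
mkdir -p pics; ls; python3 - <<'E'
from rig import *
import cv2,numpy as np
s=sense();print(s)
for n in("top","scene"):
    f=grab_frame(n);cv2.imwrite(f"pics/{n}0.png",f["pixels"]);np.savez(n+"0.npz",**f)
    print(n,f["camera_matrix"],f["rvec"],f["tvec"])
E
```

```text
pics
{'clock': 0.0, 'qpos': array([-1.10839051e+00,  3.53681227e-01,  1.63415761e+00,  3.60108798e-06,
        1.15521833e+00, -2.41419483e-03]), 'qvel': array([ 0.00116665, -0.00244515,  0.00037079, -0.00039679,  0.00058368,
        0.00049176]), 'joint_efforts': array([-8.71709744e-04, -6.05241036e+01, -3.42078245e+01,  3.55936933e-06,
        8.94628989e-03,  1.27043046e-05]), 'eef_pos': array([ 279.9343655 , -558.24617186,  230.53098926]), 'tcp_rot': array([-3.14012815e+00, -6.82805538e-06,  4.64818552e-01]), 'contact_force': array([-0.2004078 ,  0.16216409,  0.69512122]), 'wrist_torque': array([-0.01679526,  0.01618972,  0.0005675 ]), 'grasp_force': 0.0, 'opening': 0.9982377000893503}
top [[460.90970173   0.         277.22489937]
 [  0.         460.90970173 211.85061171]
 [  0.           0.           1.        ]] [ 2.10550123 -2.11078857  0.2239034 ] [  18.14410839  586.05995477 1047.32706733]
scene [[495.61585229   0.         280.68535088]
 [  0.         495.61585229 218.48205615]
 [  0.           0.           1.        ]] [ 0.75084514 -2.61340185  1.13245048] [ 487.1604579   243.7328031  1411.24490165]
```

View pics/top0.png

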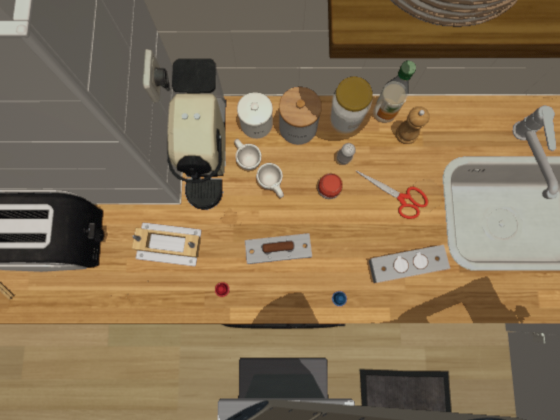

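View pics/scene0.png

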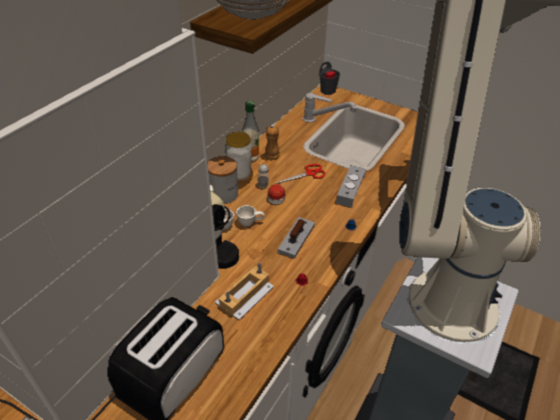

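The top view shows the base near (167,243), the plate near (278,248) and the tray near (409,263). The bystanders are clear of the row, and the nearest are the capsules at (222,289) and (340,299). I'll enlarge the three parts.

```bash
python3 - <<'E'
import cv2,numpy as np
im=cv2.imread("pics/top0.png")
c=[im[y:y+56,x:x+96] for x,y in((120,215),(230,220),(362,235))]
cv2.imwrite("pics/crops.png",np.vstack([cv2.resize(k,None,fx=3.5,fy=3.5,interpolation=cv2.INTER_CUBIC) for k in c])[:600])
E
cat > h.py <<'E'
import numpy as np,cv2
def ray(f,uv,z):
    R=cv2.Rodrigues(f["rvec"])[0];C=-R.T@f["tvec"].ravel()
    d=R.T@np.linalg.inv(f["camera_matrix"])@np.array([*uv,1.])
    return C+d*(z-C[2])/d[2]
E
```

```text
(no output)
```

View pics/crops.png

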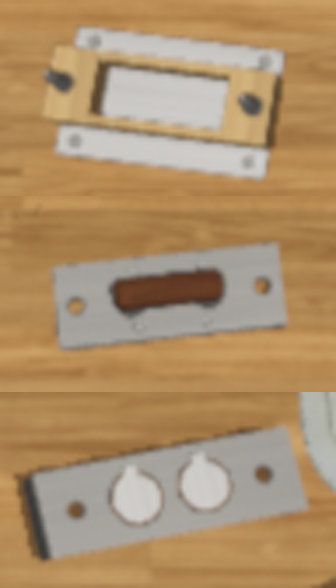

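The crop (3.5x) shows the base with its dowel tips at crop (50,73) and (240,97) and feet at (68,85) and (255,108). The plate bores are at (76,110) and (262,89), and the tray holes at (76,118) and (264,81).

```bash
python3 - <<'E'
from h import *
f=np.load("top0.npz")
def p(o,uv,z): return ray(f,(np.array(uv)+.5)/3.5-.5+np.array(o),z)
def two(n,o,a,b,z,exp):
    A,B=p(o,a,z),p(o,b,z);d=A-B
    print(n,np.round((A+B)/2,1),"len",np.hypot(*d[:2]).round(1),exp,"axis ang from +y(deg, ccw)",np.degrees(np.arctan2(-d[0],d[1])).round(2))
two("dowtip",(120,215),(50,73),(240,97),84.5,132)
two("dowfoot",(120,215),(68,85),(255,108),44,132)
two("plate",(230,220),(76,110),(262,89),19.6,132)
two("tray",(362,235),(76,118),(264,81),40,132)
E
```

```text
dowtip [517.5 287.7  84.5] len 128.5 132 axis ang from +y(deg, ccw) -7.37
dowfoot [515.8 286.3  44. ] len 131.0 132 axis ang from +y(deg, ccw) -7.17
plate [504.2  15.1  19.6] len 131.7 132 axis ang from +y(deg, ccw) 6.33
tray [ 464.4 -302.3   40. ] len 132.8 132 axis ang from +y(deg, ccw) 10.86
```

```bash
cat >> h.py <<'E'
def go(s,target,a=None):
    "tool-axes shift in cm (before spinning) to world target, and spin to align with part angle a (deg)"
    from scipy.spatial.transform import Rotation as Ro
    R=Ro.from_euler("xyz",s["tcp_rot"]).as_matrix()
    d=R.T@(np.array(target)-s["eef_pos"])/10
    yaw=s["tcp_rot"][2]
    sp=None if a is None else -((np.radians(a+90)-yaw+np.pi/2)%np.pi-np.pi/2)
    if sp is not None and abs(sp)>1.7: print("big")
    return np.round(d,2),sp and round(sp,3)
E
python3 - <<'E'
from rig import *
from h import *
print(go(sense(),(464.4,-302.3,200),10.86))
E
```

```text
(array([ 27.96, -14.61,   3.08]), np.float64(-1.296))
```

```bash
python3 -m jog '[{"x":2.8,"y":-1.46,"z":0.3},{"x":2.8,"y":-1.46,"z":0.3},{"x":2.8,"y":-1.46,"z":0.3},{"x":2.8,"y":-1.46,"z":0.3},{"x":2.8,"y":-1.46,"z":0.3},{"x":2.8,"y":-1.46,"z":0.3},{"x":2.8,"y":-1.46,"z":0.3},{"x":2.8,"y":-1.46,"z":0.3},{"x":2.8,"y":-1.46,"z":0.3},{"x":2.8,"y":-1.46,"z":0.3}]'; python3 -m jog '[{"spin":-0.118},{"spin":-0.118},{"spin":-0.118},{"spin":-0.118},{"spin":-0.118},{"spin":-0.118},{"spin":-0.118},{"spin":-0.118},{"spin":-0.118},{"spin":-0.118},{"spin":-0.116},{},{}]'
python3 - <<'E'
from rig import *
from h import *
s=sense();f=grab_frame("wrist");cv2.imwrite("pics/w1.png",f["pixels"]);print(s["eef_pos"],s["tcp_rot"],s["clock"],f["camera_matrix"],f["T_tool_cam"])
np.savez("w1.npz",pos=s["eef_pos"],rot=s["tcp_rot"],**f)
E
```

```text
[ 279.94183162 -558.30204297  230.60733293] [-3.14028646e+00  3.09110822e-06  4.64760522e-01] 0.1 [[357.88276571   0.         281.48003174]
 [  0.         357.88276571 209.10081766]
 [  0.           0.           1.        ]] [[-6.77010314e-04 -9.61477865e-01 -2.74881534e-01  7.01240478e+01]
 [ 9.99999396e-01 -8.88869711e-04  6.46164346e-04  5.20459646e-01]
 [-8.65606585e-04 -2.74880930e-01  9.61477886e-01 -1.42265900e+02]
 [ 0.00000000e+00  0.00000000e+00  0.00000000e+00  1.00000000e+00]]schema error: expected keys x, y, z, spin, grip
schema error: expected keys x, y, z, spin, grip
```

View pics/w1.png

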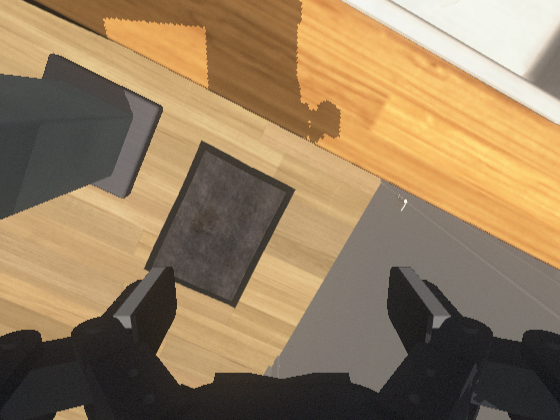

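The rows were refused because every key is required, so the arm hasn't moved. The wrist view shows the floor, the worktop edge and the open fingers at the bottom.

```bash
python3 -m jog '[{"x":2.8,"y":-1.46,"z":0.3,"spin":0,"grip":0},{"x":2.8,"y":-1.46,"z":0.3,"spin":0,"grip":0},{"x":2.8,"y":-1.46,"z":0.3,"spin":0,"grip":0},{"x":2.8,"y":-1.46,"z":0.3,"spin":0,"grip":0},{"x":2.8,"y":-1.46,"z":0.3,"spin":0,"grip":0},{"x":2.8,"y":-1.46,"z":0.3,"spin":0,"grip":0},{"x":2.8,"y":-1.46,"z":0.3,"spin":0,"grip":0},{"x":2.8,"y":-1.46,"z":0.3,"spin":0,"grip":0},{"x":2.8,"y":-1.46,"z":0.3,"spin":0,"grip":0},{"x":2.8,"y":-1.46,"z":0.3,"spin":0,"grip":0}]'; python3 -m jog '[{"x":0,"y":0,"z":0,"spin":-0.118,"grip":0},{"x":0,"y":0,"z":0,"spin":-0.118,"grip":0},{"x":0,"y":0,"z":0,"spin":-0.118,"grip":0},{"x":0,"y":0,"z":0,"spin":-0.118,"grip":0},{"x":0,"y":0,"z":0,"spin":-0.118,"grip":0},{"x":0,"y":0,"z":0,"spin":-0.118,"grip":0},{"x":0,"y":0,"z":0,"spin":-0.118,"grip":0},{"x":0,"y":0,"z":0,"spin":-0.118,"grip":0},{"x":0,"y":0,"z":0,"spin":-0.118,"grip":0},{"x":0,"y":0,"z":0,"spin":-0.118,"grip":0},{"x":0,"y":0,"z":0,"spin":-0.116,"grip":0},{"x":0,"y":0,"z":0,"spin":0,"grip":0}]'
python3 - <<'E'
from rig import *
from h import *
s=sense();f=grab_frame("wrist");cv2.imwrite("pics/w2.png",f["pixels"]);print(s["eef_pos"],s["tcp_rot"],s["clock"])
np.savez("w2.npz",pos=s["eef_pos"],rot=s["tcp_rot"],**f)
E
```

```text
clock: 0.98
eef_pos: [465.6, -301.2, 201.0]
tcp_rot: [-3.141, 0.0, 0.465]
contact_force: [0.8, -0.5, 0.1]
opening: 1.001
grasp_force: 0.0
clock: 1.98
eef_pos: [464.8, -302.6, 201.1]
tcp_rot: [-3.141, -0.0, 1.766]
contact_force: [-0.2, -0.1, 0.5]
opening: 1.002
grasp_force: 0.0
[ 464.83473277 -302.57748455  201.06053079] [-3.14123207e+00 -3.38169581e-04  1.76604843e+00] 1.9833
```

View pics/w2.png

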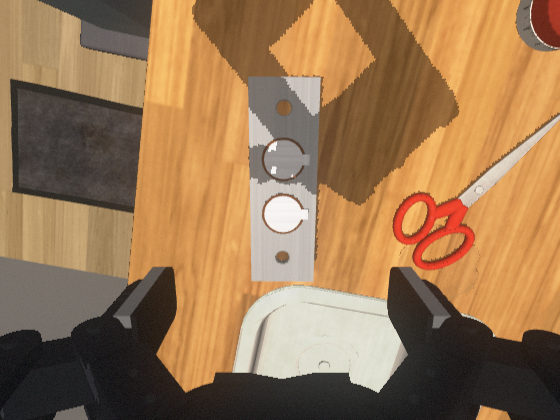

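The wrist view shows the tray, with its holes at (284,107) and (282,257) and the lids between them.

```bash
cat >> h.py <<'E'
def wray(f,uv,z):
    from scipy.spatial.transform import Rotation as Ro
    R=Ro.from_euler("xyz",f["rot"]).as_matrix();T=f["T_tool_cam"]
    C=R@T[:3,3]+f["pos"];d=R@T[:3,:3]@np.linalg.inv(f["camera_matrix"])@np.array([*uv,1.])
    return C+d*(z-C[2])/d[2]
def pair(f,a,b,z):
    A,B=wray(f,a,z),wray(f,b,z);d=A-B
    if d[1]<0:d=-d
    print(np.round((A+B)/2,1),"len",np.hypot(*d[:2]).round(1),"ang",np.degrees(np.arctan2(-d[0],d[1])).round(2));return (A+B)/2
E
python3 - <<'E'
from h import *
from rig import sense
f=np.load("w2.npz")
c=pair(f,(284,107),(282,257),40)
print(go(sense(),(c[0],c[1],20),10.86))
E
```

```text
[ 466.  -299.4   40. ] len 132.2 ang 10.46
(array([ 0.29,  0.17, 18.11]), np.float64(-0.001))
```

```bash
python3 -m jog '[{"x":0.29,"y":0.17,"z":2.2,"spin":0,"grip":0},{"x":0,"y":0,"z":2.2,"spin":0,"grip":0},{"x":0,"y":0,"z":2.2,"spin":0,"grip":0},{"x":0,"y":0,"z":2.2,"spin":0,"grip":0},{"x":0,"y":0,"z":2.2,"spin":0,"grip":0},{"x":0,"y":0,"z":2.2,"spin":0,"grip":0},{"x":0,"y":0,"z":2.2,"spin":0,"grip":0},{"x":0,"y":0,"z":1.8,"spin":0,"grip":0},{"x":0,"y":0,"z":1.4,"spin":0,"grip":0},{"x":0,"y":0,"z":0,"spin":0,"grip":0}]' && python3 -m jog '[{"x":0,"y":0,"z":0,"spin":0,"grip":0.2},{"x":0,"y":0,"z":0,"spin":0,"grip":0.3},{"x":0,"y":0,"z":0,"spin":0,"grip":0.4},{"x":0,"y":0,"z":0,"spin":0,"grip":0.5},{"x":0,"y":0,"z":0,"spin":0,"grip":0.6},{"x":0,"y":0,"z":0,"spin":0,"grip":1},{"x":0,"y":0,"z":0,"spin":0,"grip":1},{"x":0,"y":0,"z":0,"spin":0,"grip":1}]' 50
python3 - <<'E'
from h import *
from rig import sense
s=sense();print(go(s,(515.8,286.8,190),-7.2),s["contact_force"],s["wrist_torque"])
E
```

```text
clock: 2.87
eef_pos: [464.4, -298.4, 12.6]
tcp_rot: [-3.138, -0.003, 1.757]
contact_force: [-0.7, -0.4, -0.1]
opening: 0.999
grasp_force: 0.0
clock: 3.53
eef_pos: [466.7, -299.9, 16.6]
tcp_rot: [3.14, 0.001, 1.76]
contact_force: [-2.0, 0.6, 8.4]
opening: 0.662
grasp_force: 53.6
(array([ 56.68,  15.88, -17.39]), np.float64(0.315)) [-2.01901054  0.56719799  8.3549231 ] [ 0.14382322  0.29777626 -0.13613364]
```

```bash
python3 -m jog '[{"x":0,"y":0,"z":-0.3,"spin":0,"grip":1},{"x":0,"y":0,"z":-0.7,"spin":0,"grip":1},{"x":0,"y":0,"z":-1.2,"spin":0,"grip":1},{"x":0,"y":0,"z":-1.5,"spin":0,"grip":1},{"x":0,"y":0,"z":-1.5,"spin":0,"grip":1},{"x":0,"y":0,"z":-1.5,"spin":0,"grip":1},{"x":0,"y":0,"z":-1.5,"spin":0,"grip":1},{"x":0,"y":0,"z":-1.5,"spin":0,"grip":1},{"x":0,"y":0,"z":-1.5,"spin":0,"grip":1},{"x":0,"y":0,"z":-1.0,"spin":0,"grip":1},{"x":0,"y":0,"z":-0.6,"spin":0,"grip":1},{"x":0,"y":0,"z":0,"spin":0,"grip":1},{"x":0,"y":0,"z":0,"spin":0,"grip":1},{"x":0,"y":0,"z":0,"spin":0,"grip":1}]'
python3 - <<'E'
from h import *
from rig import *
s=sense();print(go(s,(515.8,286.8,150),-7.2),s["contact_force"],s["wrist_torque"])
s=sense();f=grab_frame("wrist");cv2.imwrite("pics/w3.png",f["pixels"])
np.savez("w3.npz",pos=s["eef_pos"],rot=s["tcp_rot"],**f)
E
```

```text
clock: 4.7
eef_pos: [465.6, -299.2, 142.6]
tcp_rot: [-3.141, -0.001, 1.761]
contact_force: [0.1, -0.2, -2.9]
opening: 0.663
grasp_force: 54.0
(array([56.6 , 15.99, -0.71]), np.float64(0.316)) [ 0.09927359 -0.24527232 -2.85093158] [-0.02825065 -0.01495466 -0.02741706]
```

View pics/w3.png

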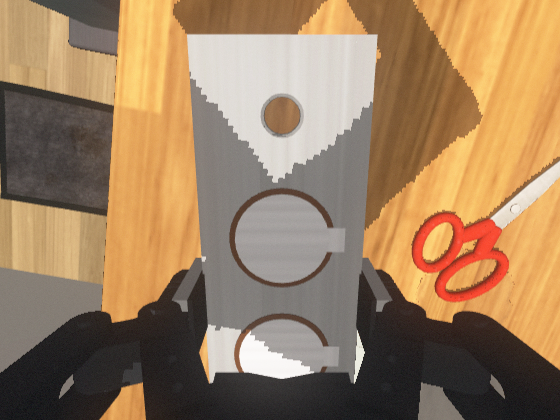

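The tray is held level. Its front hole is at (282,116), and its edges run from (188,35) to (206,300) and from (377,35) to (362,300).

```bash
python3 - <<'E'
from h import *
from scipy.spatial.transform import Rotation as Ro
f=np.load("w3.npz");T=f["T_tool_cam"]
def tool(uv,zt):
    d=T[:3,:3]@np.linalg.inv(f["camera_matrix"])@np.array([*uv,1.]);C=T[:3,3];return C+d*(zt-C[2])/d[2]
for zt in(-22,-24,-26): print(zt,[tool(p,zt).round(1)[:2] for p in((282,116),(188,35),(377,35),(206,300),(362,300))])
E
```

```text
-22 [array([66.3,  0.9]), array([ 90.3, -28. ]), array([90.3, 30. ]), array([ -0.9, -27.8]), array([-0.9, 31. ])]
-24 [array([66.3,  0.8]), array([ 90. , -27.5]), array([89.9, 29.5]), array([  0.3, -27.3]), array([ 0.3, 30.5])]
-26 [array([66.3,  0.8]), array([ 89.6, -27. ]), array([89.6, 29. ]), array([  1.5, -26.9]), array([ 1.4, 30. ])]
```

```bash
python3 - <<'E'
from h import *
from rig import *
s=sense();print(go(s,(406.5,256,150),-7.2))
E
```

```text
(array([55.63,  4.68, -0.7 ]), np.float64(0.316))
```

```bash
python3 -m jog '[{"x":1,"y":0.25,"z":0,"spin":0,"grip":1},{"x":2,"y":0.25,"z":0,"spin":0,"grip":1},{"x":3,"y":0.25,"z":0,"spin":0,"grip":1},{"x":3.3,"y":0.25,"z":0,"spin":0,"grip":1},{"x":3.3,"y":0.25,"z":0,"spin":0,"grip":1},{"x":3.3,"y":0.25,"z":0,"spin":0,"grip":1},{"x":3.3,"y":0.25,"z":0,"spin":0,"grip":1},{"x":3.3,"y":0.25,"z":0,"spin":0,"grip":1},{"x":3.3,"y":0.25,"z":0,"spin":0,"grip":1},{"x":3.3,"y":0.25,"z":0,"spin":0,"grip":1},{"x":3.3,"y":0.25,"z":0,"spin":0,"grip":1},{"x":3.3,"y":0.25,"z":0,"spin":0,"grip":1},{"x":3.3,"y":0.25,"z":0,"spin":0,"grip":1},{"x":3.3,"y":0.25,"z":0,"spin":0,"grip":1},{"x":3.3,"y":0.25,"z":0,"spin":0,"grip":1},{"x":3.3,"y":0.25,"z":0,"spin":0,"grip":1},{"x":3,"y":0.25,"z":-0.3,"spin":0,"grip":1},{"x":2,"y":0.25,"z":-0.3,"spin":0,"grip":1},{"x":1.7,"y":0.25,"z":0,"spin":0,"grip":1}]' >/dev/null && python3 -m jog '[{"x":0,"y":0,"z":0,"spin":0.05,"grip":1},{"x":0,"y":0,"z":0,"spin":0.1,"grip":1},{"x":0,"y":0,"z":0,"spin":0.1,"grip":1},{"x":0,"y":0,"z":0,"spin":0.066,"grip":1},{"x":0,"y":0,"z":0,"spin":0,"grip":1},{"x":0,"y":0,"z":0,"spin":0,"grip":1},{"x":0,"y":0,"z":0,"spin":0,"grip":1}]'
python3 - <<'E'
from h import *
from rig import *
s=sense();f=grab_frame("wrist")
cv2.imwrite("pics/w4.png",f["pixels"])
np.savez("w4.npz",pos=s["eef_pos"],rot=s["tcp_rot"],**f)
E
```

```text
clock: 6.92
eef_pos: [407.4, 255.5, 149.0]
tcp_rot: [-3.141, 0.0, 1.447]
contact_force: [0.2, 0.5, -2.8]
opening: 0.664
grasp_force: 54.0
```

View pics/w4.png

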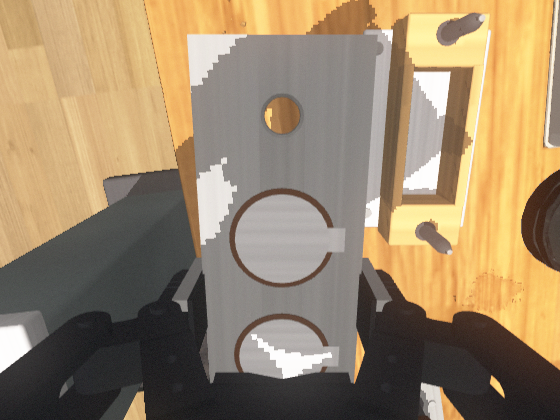

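The view shows both dowels: tips at about (479,19) and (448,251), feet at about (447,38) and (422,229). The tray's hole is unchanged at (282,116), so the grip has not slipped.

```bash
python3 - <<'E'
from h import *
from rig import sense
f=np.load("w4.npz")
c=pair(f,(479,19),(448,251),84.5); pair(f,(447,38),(422,229),44)
print(np.degrees(f["rot"][2])-90, go(sense(),(*c[:2],149),None))
im=f["pixels"]
for (x,y) in((479,19),(448,251)):   # dark-to-light ascii check of tip
    print(cv2.cvtColor(im[max(0,y-10):y+10,x-14:x+14],cv2.COLOR_BGR2GRAY))
E
```

```text
[516.5 290.5  84.5] len 130.2 ang -6.89
[516.7 289.5  44. ] len 127.6 ang -8.02
-7.079965803880626 (array([4.820e+00, 1.038e+01, 1.000e-02]), None)
[[202 200 199 198 197 195 199 200 198 198 197 199 197 199 199 201 202 205
  203 201 202 202 199 199 197 197 196 201]
 [202 203 200 198 198 199 198 197 196 197 197 197 198 201 200 200 202 207
  205 203 201 200 200 197 197 198 201 201]
 [200 202 201 197 199 199 197 196 197 192 196 198 196 201 202 204 203 204
  204 202 203 202 200 199 197 200 202 201]
 [194 194 194 194 192 184 179 171 174 157 175 180 184 185 195 197 197 198
  197 197 192 195 193 199 198 200 201 200]
 [203 200 201 178 158 139 131 112 113 118 119 134 147 147 163 173 183 192
  204 203 202 202 201 212 204 199 202 202]
 [226 210 196 148 113 112 115 117 120 120 124 125 127 131 133 148 182 212
  224 226 225 227 225 227 217 195 201 201]
 [209 159 110 113 114 116 120 120 125 124 129 133 135 126 138 170 202 222
  221 225 234 234 234 235 222 197 202 201]
 [107 111 115 116 118 122 120 123 128 129 125 124 126 126 164 218 226 224
  223 221 231 236 235 236 221 197 203 201]
 [110 113 114 12
[... 3029 characters left out ...]
187 185 185 184 185 179 174 168 173 181 189 193 196 203 199 200 191 187
  188 187 189 191 194 195 201 199 195 193]
 [184 184 181 183 185 181 173 169 172 182 191 196 197 200 200 194 188 188
  186 185 187 191 194 198 199 202 196 191]
 [186 185 184 184 186 180 174 168 172 181 188 194 198 203 196 193 191 187
  185 184 184 191 193 199 205 201 197 192]
 [186 184 183 185 185 183 174 167 172 182 191 194 196 200 197 194 190 187
  186 183 187 190 195 198 203 203 197 191]
 [185 183 178 185 183 181 175 166 171 181 188 193 197 200 197 193 191 185
  184 181 182 187 192 198 205 206 199 196]
 [185 179 182 183 182 182 175 169 172 182 189 192 196 200 198 196 192 188
  182 181 184 186 192 199 206 207 199 195]]
```

```bash
python3 - <<'E'
from h import *
from rig import sense
f=np.load("w4.npz");T=f["T_tool_cam"]
c=pair(f,(481.2,18),(449.7,252),84.5)
from scipy.spatial.transform import Rotation as Ro
R=Ro.from_euler("xyz",f["rot"]).as_matrix()
A,B=[R.T@(wray(f,p,84.5)-f["pos"]) for p in((481.2,18),(449.7,252))]
print(A,B,(A+B)/2, "rel ang", np.degrees(np.arctan2((A-B)[1],(A-B)[0])))
E
```

```text
[517.5 290.2  84.5] len 131.3 ang -6.86
[113.74757631 104.84825323  64.42759635] [-17.58643803 105.35224202  64.46895546] [ 48.08056914 105.10024762  64.44827591] rel ang -0.21986907791256527
```

```bash
python3 -m jog '[{"x":0.4,"y":0.8,"z":0,"spin":-0.004,"grip":1},{"x":0.8,"y":1.8,"z":0,"spin":0,"grip":1},{"x":0.9,"y":2.0,"z":0,"spin":0,"grip":1},{"x":0.9,"y":2.0,"z":0,"spin":0,"grip":1},{"x":0.9,"y":2.0,"z":0,"spin":0,"grip":1},{"x":0.6,"y":1.2,"z":0,"spin":0,"grip":1},{"x":0.28,"y":0.61,"z":0,"spin":0,"grip":1},{"x":0,"y":0,"z":1.5,"spin":0,"grip":1},{"x":0,"y":0,"z":1.5,"spin":0,"grip":1},{"x":0,"y":0,"z":1.5,"spin":0,"grip":1},{"x":0,"y":0,"z":1.4,"spin":0,"grip":1},{"x":0,"y":0,"z":0.7,"spin":0,"grip":1},{"x":0,"y":0,"z":0.3,"spin":0,"grip":1},{"x":0,"y":0,"z":0,"spin":0,"grip":1},{"x":0,"y":0,"z":0,"spin":0,"grip":1},{"x":0,"y":0,"z":0,"spin":0,"grip":1}]'
python3 - <<'E'
from h import *
from rig import *
s=sense();f=grab_frame("wrist")
np.savez("w5.npz",pos=s["eef_pos"],rot=s["tcp_rot"],**f)
t=grab_frame("scene")["pixels"]
a=cv2.resize(f["pixels"][60:180,210:350],None,fx=3,fy=3,interpolation=cv2.INTER_CUBIC)
b=cv2.resize(t[230:330,200:300],(360,360),interpolation=cv2.INTER_CUBIC)
cv2.imwrite("pics/w5.png",np.hstack([a,b]))
E
```

```text
clock: 8.3
eef_pos: [517.5, 290.5, 81.2]
tcp_rot: [3.141, -0.001, 1.449]
contact_force: [0.7, 0.7, -3.0]
opening: 0.665
grasp_force: 54.1
```

View pics/w5.png

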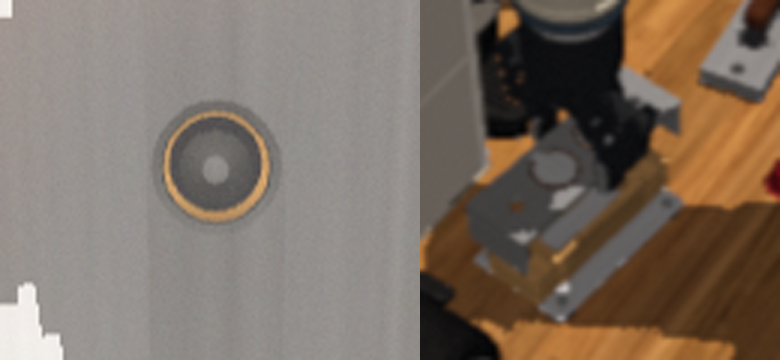

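The dowel tip at crop (216,169) sits centred in the hole, whose centre is at (216,166). The fit is aligned, so I'll lower.

```bash
python3 -m jog '[{"x":0,"y":0,"z":0.3,"spin":0,"grip":1},{"x":0,"y":0,"z":0.4,"spin":0,"grip":1},{"x":0,"y":0,"z":0.4,"spin":0,"grip":1},{"x":0,"y":0,"z":0.4,"spin":0,"grip":1},{"x":0,"y":0,"z":0.4,"spin":0,"grip":1},{"x":0,"y":0,"z":0.4,"spin":0,"grip":1},{"x":0,"y":0,"z":0,"spin":0,"grip":1}]' && python3 -m jog '[{"x":0,"y":0,"z":0.4,"spin":0,"grip":1},{"x":0,"y":0,"z":0.4,"spin":0,"grip":1},{"x":0,"y":0,"z":0.4,"spin":0,"grip":1},{"x":0,"y":0,"z":0.4,"spin":0,"grip":1},{"x":0,"y":0,"z":0.3,"spin":0,"grip":1},{"x":0,"y":0,"z":0.2,"spin":0,"grip":1},{"x":0,"y":0,"z":0,"spin":0,"grip":1}]'
```

```text
clock: 8.98
eef_pos: [516.4, 289.9, 56.2]
tcp_rot: [-3.14, 0.001, 1.449]
contact_force: [1.1, -0.3, -2.4]
opening: 0.668
grasp_force: 54.1
clock: 9.57
eef_pos: [516.7, 290.0, 35.8]
tcp_rot: [-3.141, 0.0, 1.449]
contact_force: [-0.0, 0.6, -3.1]
opening: 0.665
grasp_force: 54.1
```

```bash
python3 -m jog '[{"x":0,"y":0,"z":0.2,"spin":0,"grip":1},{"x":0,"y":0,"z":0.2,"spin":0,"grip":1},{"x":0,"y":0,"z":0.15,"spin":0,"grip":1},{"x":0,"y":0,"z":0,"spin":0,"grip":1},{"x":0,"y":0,"z":0,"spin":0,"grip":1}]';  python3 -m jog '[{"x":0,"y":0,"z":0.1,"spin":0,"grip":1},{"x":0,"y":0,"z":0,"spin":0,"grip":1},{"x":0,"y":0,"z":0,"spin":0,"grip":1}]'; python3 -m jog '[{"x":0,"y":0,"z":0.1,"spin":0,"grip":1},{"x":0,"y":0,"z":0,"spin":0,"grip":1},{"x":0,"y":0,"z":0,"spin":0,"grip":1}]'
```

```text
clock: 9.98
eef_pos: [516.9, 290.2, 30.7]
tcp_rot: [-3.141, 0.0, 1.449]
contact_force: [-0.1, 0.9, -2.9]
opening: 0.663
grasp_force: 54.1
clock: 10.23
eef_pos: [516.9, 290.2, 29.8]
tcp_rot: [3.142, -0.0, 1.449]
contact_force: [-0.1, 0.4, -2.7]
opening: 0.661
grasp_force: 54.1
clock: 10.48
eef_pos: [516.9, 290.2, 28.7]
tcp_rot: [-3.142, 0.0, 1.449]
contact_force: [-0.7, -0.1, -1.9]
opening: 0.663
grasp_force: 54.1
```

```bash
python3 -m jog '[{"x":0,"y":0,"z":0.1,"spin":0,"grip":1},{"x":0,"y":0,"z":0,"spin":0,"grip":1},{"x":0,"y":0,"z":0,"spin":0,"grip":1}]'; python3 -m jog '[{"x":0,"y":0,"z":0.07,"spin":0,"grip":1},{"x":0,"y":0,"z":0,"spin":0,"grip":1},{"x":0,"y":0,"z":0,"spin":0,"grip":1}]'
```

```text
clock: 10.73
eef_pos: [516.9, 290.2, 27.7]
tcp_rot: [-3.141, 0.0, 1.449]
contact_force: [0.8, 0.8, -2.7]
opening: 0.662
grasp_force: 54.1
clock: 10.98
eef_pos: [516.9, 290.2, 27.1]
tcp_rot: [-3.142, 0.0, 1.449]
contact_force: [-1.0, 0.5, -2.5]
opening: 0.668
grasp_force: 54.1
```

```bash
for i in 1; do python3 -m jog '[{"x":0,"y":0,"z":0.07,"spin":0,"grip":1},{"x":0,"y":0,"z":0,"spin":0,"grip":1},{"x":0,"y":0,"z":0,"spin":0,"grip":1}]'; done; python3 -m jog '[{"x":0,"y":0,"z":0.07,"spin":0,"grip":1},{"x":0,"y":0,"z":0,"spin":0,"grip":1},{"x":0,"y":0,"z":0,"spin":0,"grip":1}]'
```

```text
clock: 11.23
eef_pos: [517.0, 290.2, 26.7]
tcp_rot: [3.141, -0.0, 1.449]
contact_force: [-1.8, -0.7, 3.3]
opening: 0.663
grasp_force: 54.5
clock: 11.48
eef_pos: [517.0, 290.3, 26.6]
tcp_rot: [3.141, -0.0, 1.449]
contact_force: [-3.8, -1.9, 10.2]
opening: 0.662
grasp_force: 55.2
```

Contact came at the expected height, so the tray is flush. I'll release, rise and go to the plate.

```bash
python3 -m jog '[{"x":0,"y":0,"z":-0.07,"spin":0,"grip":1},{"x":0,"y":0,"z":0,"spin":0,"grip":0.3},{"x":0,"y":0,"z":0,"spin":0,"grip":0.2},{"x":0,"y":0,"z":0,"spin":0,"grip":0.1},{"x":0,"y":0,"z":0,"spin":0,"grip":0},{"x":0,"y":0,"z":0,"spin":0,"grip":0},{"x":0,"y":0,"z":0,"spin":0,"grip":0}]' && python3 -m jog '[{"x":0,"y":0,"z":-1,"spin":0,"grip":0},{"x":0,"y":0,"z":-2.5,"spin":0,"grip":0},{"x":0,"y":0,"z":-3,"spin":0,"grip":0},{"x":0,"y":0,"z":-3,"spin":0,"grip":0},{"x":0,"y":0,"z":-3,"spin":0,"grip":0},{"x":0,"y":0,"z":-3,"spin":0,"grip":0},{"x":0,"y":0,"z":-2,"spin":0,"grip":0},{"x":0,"y":0,"z":0,"spin":0,"grip":0},{"x":0,"y":0,"z":0,"spin":0,"grip":0}]'
python3 - <<'E'
from h import *
from rig import *
s=sense();f=grab_frame("wrist")
cv2.imwrite("pics/w6.png",f["pixels"])
np.savez("w6.npz",pos=s["eef_pos"],rot=s["tcp_rot"],**f)
print(go(s,(505.5,18,200),6.33))
E
```

```text
clock: 12.07
eef_pos: [516.9, 290.2, 26.3]
tcp_rot: [-3.142, 0.0, 1.449]
contact_force: [-0.2, -0.4, 0.7]
opening: 1.002
grasp_force: 0.0
clock: 12.82
eef_pos: [517.6, 290.5, 203.3]
tcp_rot: [3.139, -0.002, 1.449]
contact_force: [0.3, -0.1, -0.3]
opening: 1.0
grasp_force: 0.0
(array([-27.2 ,   2.12,   0.28]), np.float64(-0.233))
```

View pics/w6.png

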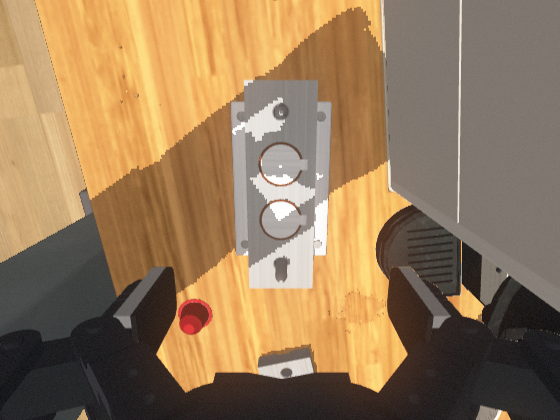

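The tray lies flush and square on the block, with both dowels through its holes at (280,110) and (281,265). The plate is ahead of the bottom edge. Next I'll move over the plate.

```bash
python3 -m jog '[{"x":-1.5,"y":0.2,"z":0,"spin":0,"grip":0},{"x":-3,"y":0.2,"z":0,"spin":0,"grip":0},{"x":-3,"y":0.2,"z":0,"spin":0,"grip":0},{"x":-3,"y":0.2,"z":0,"spin":0,"grip":0},{"x":-3,"y":0.2,"z":0,"spin":0,"grip":0},{"x":-3,"y":0.2,"z":0,"spin":0,"grip":0},{"x":-3,"y":0.2,"z":0,"spin":0,"grip":0},{"x":-3,"y":0.2,"z":0,"spin":0,"grip":0},{"x":-3,"y":0.2,"z":0,"spin":0,"grip":0},{"x":-1.7,"y":0.3,"z":0.3,"spin":0,"grip":0},{"x":0,"y":0,"z":0,"spin":-0.11,"grip":0},{"x":0,"y":0,"z":0,"spin":-0.11,"grip":0},{"x":0,"y":0,"z":0,"spin":-0.013,"grip":0},{"x":0,"y":0,"z":0,"spin":0,"grip":0},{"x":0,"y":0,"z":0,"spin":0,"grip":0}]'
python3 - <<'E'
from h import *
from rig import *
s=sense();f=grab_frame("wrist");im=f["pixels"]
cv2.imwrite("pics/w7.png",im)
np.savez("w7.npz",pos=s["eef_pos"],rot=s["tcp_rot"],**f)
hsv=cv2.cvtColor(im,cv2.COLOR_BGR2HSV)
# bores & handle = non-grey blobs enclosed in the grey slab
m=(hsv[...,1]>90).astype(np.uint8)
m[:, :240]=0;m[:,330:]=0;m[300:]=0
n,l,st,c=cv2.connectedComponentsWithStats(m)
for i in range(1,n):
    if 15<st[i][4]<4000: print(st[i],c[i].round(1))
E
```

```text
clock: 14.12
eef_pos: [504.1, 17.5, 197.7]
tcp_rot: [-3.14, -0.0, 1.679]
contact_force: [-0.3, 0.6, -0.2]
opening: 0.998
grasp_force: 0.0
[277 105  13  13 138] [282.8 111. ]
[ 270  148   27   90 2286] [282.5 192.4]
[278 247  10   7  50] [282.5 249.9]
```

```bash
python3 - <<'E'
from h import *
from rig import sense
f=np.load("w7.npz")
c=pair(f,(282.8,111),(282.7,252),19.6)
h=pair(f,(282.5,148.5),(282.5,237.5),59.6)
s=sense();print(go(s,(*c[:2],31),6.3),go(s,(*h[:2],31)))
im=f["pixels"];print(cv2.cvtColor(im[238:264,274:292],cv2.COLOR_BGR2GRAY)[:,::2])
E
```

```text
[505.5  17.7  19.6] len 131.1 ang 6.16
[505.1  18.8  59.6] len 73.6 ang 6.19
(array([-0.  ,  0.14, 16.69]), np.float64(-0.002)) (array([ 0.11,  0.12, 16.69]), None)
[[181 156 152 151 151 148 144 144 161]
 [198 199 204 210 205 199 197 200 195]
 [202 200 202 210 206 199 197 201 196]
 [199 199 206 208 206 196 195 200 198]
 [200 199 205 208 206 199 195 202 193]
 [199 200 205 210 203 201 198 201 195]
 [199 200 205 209 205 200 195 199 194]
 [200 200 204 207 204 199 197 199 194]
 [200 197 203 199 180 184 197 201 197]
 [200 198 194 161 148 158 185 200 198]
 [199 198 163 115 150 144 159 196 194]
 [201 192 124 110 105 101 140 166 196]
 [200 175 108 108 102  98  97 134 195]
 [201 151 101 112 100  99 100 116 196]
 [200 130  90 100 104  96  94  92 194]
 [201 137  91  93  99  95  92  93 188]
 [200 147  89  92  92  92  91  94 194]
 [202 161  87  87  90  89  91 127 198]
 [200 179 100  88  90  92  89 160 196]
 [202 190 137 100  92  92 114 180 195]
 [199 196 176 112 120 105 160 197 195]
 [203 200 196 155 163 146 187 201 196]
 [201 196 203 202 192 187 198 203 195]
 [200 198 202 209 204 198 197 199 194]
 [201 199 203 208 205 198 197 198 194]
 [202 199 202 208 204 196 195 198 193]]
```

```bash
python3 -m jog '[{"x":0,"y":0.13,"z":1.5,"spin":0,"grip":0},{"x":0,"y":0,"z":2.5,"spin":0,"grip":0},{"x":0,"y":0,"z":2.5,"spin":0,"grip":0},{"x":0,"y":0,"z":2.5,"spin":0,"grip":0},{"x":0,"y":0,"z":2.5,"spin":0,"grip":0},{"x":0,"y":0,"z":2.5,"spin":0,"grip":0},{"x":0,"y":0,"z":1.7,"spin":0,"grip":0},{"x":0,"y":0,"z":1,"spin":0,"grip":0},{"x":0,"y":0,"z":0,"spin":0,"grip":0.3},{"x":0,"y":0,"z":0,"spin":0,"grip":0.5}]' 70 && python3 -m jog '[{"x":0,"y":0,"z":0,"spin":0,"grip":0.6},{"x":0,"y":0,"z":0,"spin":0,"grip":0.65},{"x":0,"y":0,"z":0,"spin":0,"grip":0.7},{"x":0,"y":0,"z":0,"spin":0,"grip":0.75},{"x":0,"y":0,"z":0,"spin":0,"grip":1},{"x":0,"y":0,"z":0,"spin":0,"grip":1},{"x":0,"y":0,"z":0,"spin":0,"grip":1},{"x":0,"y":0,"z":0,"spin":0,"grip":1}]'
```

```text
clock: 15.0
eef_pos: [505.9, 17.9, 31.4]
tcp_rot: [-3.141, -0.0, 1.681]
contact_force: [0.6, 0.2, -0.5]
opening: 0.748
grasp_force: 0.0
clock: 15.67
eef_pos: [506.2, 17.8, 31.6]
tcp_rot: [3.141, 0.0, 1.682]
contact_force: [-0.7, -0.8, 4.1]
opening: 0.242
grasp_force: 68.4
```

```bash
python3 -m jog '[{"x":0,"y":0,"z":-0.3,"spin":0,"grip":1},{"x":0,"y":0,"z":-0.8,"spin":0,"grip":1},{"x":0,"y":0,"z":-1.4,"spin":0,"grip":1},{"x":0,"y":0,"z":-1.8,"spin":0,"grip":1},{"x":0,"y":0,"z":-1.8,"spin":0,"grip":1},{"x":0,"y":0,"z":-1.8,"spin":0,"grip":1},{"x":0,"y":0,"z":-1.8,"spin":0,"grip":1},{"x":0,"y":0,"z":-1.8,"spin":0,"grip":1},{"x":0,"y":0,"z":-1.5,"spin":0,"grip":1},{"x":0,"y":0,"z":-0.7,"spin":0,"grip":1},{"x":0,"y":0,"z":-0.3,"spin":0,"grip":1},{"x":0,"y":0,"z":0,"spin":0,"grip":1},{"x":0,"y":0,"z":0,"spin":0,"grip":1}]'
python3 - <<'E'
from h import *
from rig import *
s=sense();f=grab_frame("wrist");im=f["pixels"]
print(s["wrist_torque"],go(s,(516.95,290.2,170)),s["tcp_rot"][2]-1.449)
np.savez("w8.npz",pos=s["eef_pos"],rot=s["tcp_rot"],**f)
g=cv2.cvtColor(im,cv2.COLOR_BGR2GRAY)
sat=cv2.cvtColor(im,cv2.COLOR_BGR2HSV)[...,1]
for y in range(30,180,6): print(y,g[y,230:336:6], sat[y,250:316:6])
E
```

```text
clock: 16.75
eef_pos: [505.4, 17.8, 170.7]
tcp_rot: [-3.14, -0.0, 1.682]
contact_force: [-0.1, 0.4, -4.0]
opening: 0.246
grasp_force: 69.1
[-0.04454648 -0.00459088  0.00156576] (array([26.95,  4.17,  0.06]), None) 0.23281404576717057
30 [110 123 133 138 130 120 130 132 116 117 124 123 118 123 119 122 127 119] [150 159 154 156 156 151 150 146 152 150 155]
36 [110 122 129 136 128 117 128 128 116 118 124 124 120 121 118 118 126 118] [146 151 148 152 144 153 152 152 143 151 148]
42 [108 121 131 139 126 122 131 125 114 119 126 127 123 120 118 119 124 124] [144 155 156 150 148 152 152 144 147 148 145]
48 [110 120 128 142 127 120 128 123 109 116 124 126 119 118 120 120 125 126] [144 151 147 149 143 147 146 144 143 149 144]
54 [111 122 126 143 125 124 128 125 112 115 125 127 118 120 122 119 120 121] [145 151 152 144 143 144 148 140 140 148 143]
60 [111 126 125 145 127 120 128 200 185 152 168 129 116 122 122 120 115 114] [142 146 145 146 137 140 149 148 136 144 148]
66 [111 130 121 145 129 121 126 196 194 190 201 208 190 194 164 155 113 118] [140 141 143 143 138 139 139 136 131 145 142]
72 [1
[... 1400 characters left out ...]
  8  9 10 10  6 15 16]
144 [234 233 235 231 236 232 235 239 235 232 232 211 145 144 139 138 140 131] [ 9  8 10  9  8  9 11 10 10 12 12]
150 [234 233 233 229 236 232 234 238 234 228 140 143 145 146 143 138 142 134] [ 8  8 10 10 10 10  9 16 12 14  7]
156 [235 233 234 230 235 231 233 237 235 137 139 140 143 142 139 137 136 130] [ 9  9  9 10  7 10 13 16 10 12 12]
162 [233 232 233 230 236 231 234 237 139 136 136 141 143 142 139 138 141 133] [ 9  8 10 10 10 14 13 16 10 12 13]
168 [234 234 233 232 236 232 233 237 139 134 137 138 143 141 139 136 136 132] [10 10  9 10  9 16 13 15 15 14 12]
174 [233 234 232 230 235 231 233 142 139 135 138 139 141 141 138 135 138 130] [ 9  8 10  8 16 13 13 14 16 16  9]
```

```bash
cat >> h.py <<'E'
def tool(f,uv,zt):
    T=f["T_tool_cam"];d=T[:3,:3]@np.linalg.inv(f["camera_matrix"])@np.array([*uv,1.]);C=T[:3,3];return C+d*(zt-C[2])/d[2]
E
python3 - <<'E'
from h import *
f=np.load("w8.npz");g=cv2.cvtColor(f["pixels"],cv2.COLOR_BGR2GRAY)
w=(g[92:142,256:308]<205).astype(np.uint8)
n,l,st,c=cv2.connectedComponentsWithStats(w)
for i in range(1,n):
    if st[i][4]>200:
        m=(l==i).astype(np.uint8);cn=cv2.findContours(m,0,1)[0]
        e=cv2.minEnclosingCircle(max(cn,key=len));x,y,ww,h=st[i][:4]
        uv=(256+x+ww/2-.5,92+y+h/2-.5);print(st[i],uv,e,[tool(f,uv,z).round(2) for z in(11,12,13)])
E
```

```text
[  8   7  33  34 858] (np.float64(280.0), np.float64(115.5)) ((23.829267501831055, 23.365854263305664), 16.807968139648438) [array([65.71,  0.08, 11.  ]), array([65.69,  0.08, 12.  ]), array([65.67,  0.07, 13.  ])]
```

```bash
python3 - <<'E'
from h import *
f=np.load("w5.npz");print(tool(f,(281.7,116),81.2-84.5),f["pos"],f["rot"])
f=np.load("w6.npz");g=cv2.cvtColor(f["pixels"],cv2.COLOR_BGR2GRAY)
print(f["pos"],f["rot"]);print(g[100:122,268:294]);print(g[254:284,270:292])
E
```

```text
[66.02929596  0.86409576 -3.3       ] [517.47168063 290.51886409  81.16175379] [ 3.14052646e+00 -8.25494051e-04  1.44890260e+00]
[517.56829069 290.54235789 203.31629585] [ 3.13900677e+00 -1.95358261e-03  1.44870676e+00]
[[136 136 132 134 135 182 183 180 176 181 226 226 227 227 224 128 131 134
  135 133 131 132 133 127 133 128]
 [136 136 133 134 139 228 227 227 226 225 226 227 228 227 222 132 133 135
  133 135 132 134 133 130 130 133]
 [134 134 135 133 135 228 228 226 226 224 219 220 194 196 192 130 131 133
  134 135 131 131 132 131 132 130]
 [183 180 182 181 184 228 227 226 218 211 189 182 117 106 107 117 119 131
  137 131 135 131 130 130 132 132]
 [228 227 228 227 229 227 226 216 190 161 154 126 111  89  93  93 100 119
  128 135 131 133 131 131 131 134]
 [228 227 225 229 227 227 216 185 146 140 126  83  84  91  85  84  91  99
  117 130 135 132 128 131 128 132]
 [229 229 227 228 228 220 177 145  98 119 117  97  95 103  98  91  89  91
  104 117 129 130 131 131 132 130]
 [230 228 228 227 226 188 151 111  98 111 104 106 109 102  98  99  99  92
   91 104 119 134 133 130 130 135]
 [229 22
[... 3609 characters left out ...]
8 118 114 113 109 105 105 190
  220 222 223 223]
 [221 218 221 222 223 162 118 120 120 124 123 119 119 115 112 104 114 203
  220 222 222 222]
 [222 219 219 221 223 189 117 126 127 127 126 124 120 116 112 107 158 221
  220 220 223 223]
 [218 220 221 223 222 222 142 123 128 132 132 132 121 116 110 121 206 223
  219 221 222 224]
 [221 219 221 221 222 220 191 146 127 155 182 187 155 117 123 177 223 220
  220 223 222 224]
 [219 219 221 221 222 220 221 192 144 188 224 223 200 125 166 223 220 221
  220 222 222 226]
 [219 218 220 222 221 222 222 223 198 207 221 221 215 180 206 223 221 222
  219 220 223 225]
 [221 220 220 221 223 220 222 221 222 220 219 220 215 219 223 222 221 221
  221 221 222 225]]
```

```bash
python3 - <<'E'
from h import *
from rig import sense
print(go(sense(),(517.6,290.5,160),-6.98))
E
```

```text
(array([26.97,  4.25,  1.04]), np.float64(0.233))
```

```bash
python3 -m jog '[{"x":0.8,"y":0.2,"z":0,"spin":0,"grip":1},{"x":1.8,"y":0.3,"z":0,"spin":0,"grip":1},{"x":2.5,"y":0.4,"z":0,"spin":0,"grip":1},{"x":2.5,"y":0.4,"z":0,"spin":0,"grip":1},{"x":2.5,"y":0.4,"z":0,"spin":0,"grip":1},{"x":2.5,"y":0.4,"z":0,"spin":0,"grip":1},{"x":2.5,"y":0.4,"z":0,"spin":0,"grip":1},{"x":2.5,"y":0.4,"z":0,"spin":0,"grip":1},{"x":2.5,"y":0.4,"z":0,"spin":0,"grip":1},{"x":2.5,"y":0.4,"z":0,"spin":0,"grip":1},{"x":2.2,"y":0.3,"z":0,"spin":0,"grip":1},{"x":1.4,"y":0.2,"z":0,"spin":0,"grip":1},{"x":0.77,"y":0.05,"z":0,"spin":0,"grip":1},{"x":0,"y":0,"z":0,"spin":0.05,"grip":1},{"x":0,"y":0,"z":0,"spin":0.09,"grip":1},{"x":0,"y":0,"z":0,"spin":0.06,"grip":1},{"x":0,"y":0,"z":0,"spin":0.033,"grip":1},{"x":0,"y":0,"z":0,"spin":0,"grip":1},{"x":0,"y":0,"z":0,"spin":0,"grip":1}]' && python3 -m jog '[{"x":0,"y":0,"z":0.6,"spin":0,"grip":1},{"x":0,"y":0,"z":1.2,"spin":0,"grip":1},{"x":0,"y":0,"z":1.2,"spin":0,"grip":1},{"x":0,"y":0,"z":0.9,"spin":0,"grip":1},{"x":0,"y":0,"z":0.6,"spin":0,"grip":1},{"x":0,"y":0,"z":0.3,"spin":0,"grip":1},{"x":0,"y":0,"z":0,"spin":0,"grip":1},{"x":0,"y":0,"z":0,"spin":0,"grip":1},{"x":0,"y":0,"z":0,"spin":0,"grip":1}]'
python3 - <<'E'
from h import *
from rig import *
s=sense();f=grab_frame("wrist")
np.savez("w9.npz",pos=s["eef_pos"],rot=s["tcp_rot"],**f)
a=cv2.resize(f["pixels"][80:150,230:330],None,fx=5,fy=5,interpolation=cv2.INTER_CUBIC)
b=cv2.resize(f["pixels"],(300,225))
p=np.zeros((350,800,3),np.uint8);p[:,:500]=a;p[:225,500:]=b
cv2.imwrite("pics/w9.png",p)
E
```

```text
clock: 18.38
eef_pos: [518.1, 290.0, 171.1]
tcp_rot: [-3.141, 0.001, 1.45]
contact_force: [0.1, -0.6, -4.0]
opening: 0.244
grasp_force: 69.0
clock: 19.13
eef_pos: [518.7, 290.8, 123.8]
tcp_rot: [3.141, -0.0, 1.449]
contact_force: [0.5, 0.2, -4.5]
opening: 0.243
grasp_force: 69.0
```

View pics/w9.png

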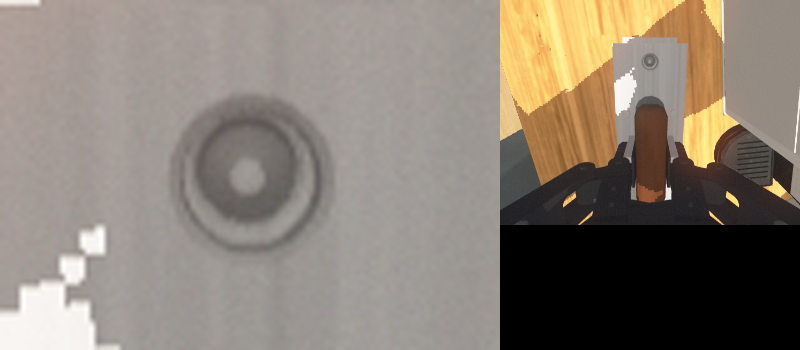

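Through the bore (centre at crop (252,174)) the dowel tip shows at crop (246,176). I'll work out the offset at each depth.

```bash
python3 - <<'E'
from h import *
f=np.load("w9.npz")
t=tool(f,(230+246.5/5-.5,80+176.5/5-.5),123.8-84.5);b=tool(f,(230+252.5/5-.5,80+174.5/5-.5),12)
print(t,b,t-b)
E
```

```text
[65.56716529 -0.54795674 39.3       ] [66.30441944  0.15979999 12.        ] [-0.73725415 -0.70775673 27.3       ]
```

```bash
python3 -m jog '[{"x":-0.07,"y":-0.08,"z":0.2,"spin":0,"grip":1},{"x":0,"y":0,"z":0.3,"spin":0,"grip":1},{"x":0,"y":0,"z":0.3,"spin":0,"grip":1},{"x":0,"y":0,"z":0.3,"spin":0,"grip":1},{"x":0,"y":0,"z":0.3,"spin":0,"grip":1},{"x":0,"y":0,"z":0,"spin":0,"grip":1}]' && python3 -m jog '[{"x":0,"y":0,"z":0.3,"spin":0,"grip":1},{"x":0,"y":0,"z":0.3,"spin":0,"grip":1},{"x":0,"y":0,"z":0.3,"spin":0,"grip":1},{"x":0,"y":0,"z":0.3,"spin":0,"grip":1},{"x":0,"y":0,"z":0,"spin":0,"grip":1}]'
```

```text
clock: 19.68
eef_pos: [517.0, 289.7, 108.6]
tcp_rot: [-3.141, 0.001, 1.449]
contact_force: [-0.7, 0.2, -4.1]
opening: 0.245
grasp_force: 69.0
clock: 20.1
eef_pos: [517.6, 290.0, 96.8]
tcp_rot: [3.141, -0.0, 1.449]
contact_force: [0.7, 0.3, -3.9]
opening: 0.242
grasp_force: 68.8
```

No lateral load, so I'll continue.

```bash
python3 -m jog '[{"x":0,"y":0,"z":0.3,"spin":0,"grip":1},{"x":0,"y":0,"z":0.3,"spin":0,"grip":1},{"x":0,"y":0,"z":0.2,"spin":0,"grip":1},{"x":0,"y":0,"z":0.1,"spin":0,"grip":1},{"x":0,"y":0,"z":0.1,"spin":0,"grip":1},{"x":0,"y":0,"z":0,"spin":0,"grip":1},{"x":0,"y":0,"z":0,"spin":0,"grip":1}]'; python3 -m jog '[{"x":0,"y":0,"z":0.1,"spin":0,"grip":1},{"x":0,"y":0,"z":0.1,"spin":0,"grip":1},{"x":0,"y":0,"z":0.1,"spin":0,"grip":1},{"x":0,"y":0,"z":0,"spin":0,"grip":1},{"x":0,"y":0,"z":0,"spin":0,"grip":1},{"x":0,"y":0,"z":0,"spin":0,"grip":1}]'; python3 -m jog '[{"x":0,"y":0,"z":0.05,"spin":0,"grip":1},{"x":0,"y":0,"z":0.05,"spin":0,"grip":1},{"x":0,"y":0,"z":0.05,"spin":0,"grip":1},{"x":0,"y":0,"z":0.05,"spin":0,"grip":1},{"x":0,"y":0,"z":0,"spin":0,"grip":1},{"x":0,"y":0,"z":0,"spin":0,"grip":1}]'
```

```text
clock: 20.68
eef_pos: [517.5, 290.0, 87.4]
tcp_rot: [3.141, -0.0, 1.449]
contact_force: [1.0, 0.4, -3.7]
opening: 0.244
grasp_force: 68.9
clock: 21.18
eef_pos: [517.5, 290.0, 84.3]
tcp_rot: [3.141, -0.0, 1.449]
contact_force: [2.4, 1.2, -4.6]
opening: 0.244
grasp_force: 68.9
clock: 21.68
eef_pos: [517.5, 290.1, 82.8]
tcp_rot: [3.141, -0.0, 1.449]
contact_force: [-1.0, 1.0, 4.1]
opening: 0.241
grasp_force: 70.1
```

```bash
python3 -m jog '[{"x":0,"y":0,"z":0.05,"spin":0,"grip":1},{"x":0,"y":0,"z":0.05,"spin":0,"grip":1},{"x":0,"y":0,"z":0.05,"spin":0,"grip":1},{"x":0,"y":0,"z":0.05,"spin":0,"grip":1},{"x":0,"y":0,"z":0,"spin":0,"grip":1},{"x":0,"y":0,"z":0,"spin":0,"grip":1}]'; python3 -m jog '[{"x":0,"y":0,"z":0.05,"spin":0,"grip":1},{"x":0,"y":0,"z":0.05,"spin":0,"grip":1},{"x":0,"y":0,"z":0.04,"spin":0,"grip":1},{"x":0,"y":0,"z":0,"spin":0,"grip":1},{"x":0,"y":0,"z":0,"spin":0,"grip":1}]'
```

```text
clock: 22.18
eef_pos: [517.5, 290.1, 81.0]
tcp_rot: [3.141, -0.0, 1.449]
contact_force: [-1.8, -0.5, 7.6]
opening: 0.246
grasp_force: 70.6
clock: 22.6
eef_pos: [517.5, 290.1, 80.3]
tcp_rot: [3.141, -0.0, 1.449]
contact_force: [-4.1, -1.3, 14.5]
opening: 0.245
grasp_force: 71.4
```

```bash
python3 -m jog '[{"x":0,"y":0,"z":0.02,"spin":0,"grip":1},{"x":0,"y":0,"z":0,"spin":0,"grip":1},{"x":0,"y":0,"z":0,"spin":0,"grip":1},{"x":0,"y":0,"z":0,"spin":0,"grip":1},{"x":0,"y":0,"z":0,"spin":0,"grip":1},{"x":0,"y":0,"z":0,"spin":0,"grip":1},{"x":0,"y":0,"z":0,"spin":0,"grip":1},{"x":0,"y":0,"z":0,"spin":0,"grip":1},{"x":0,"y":0,"z":0,"spin":0,"grip":1},{"x":0,"y":0,"z":0,"spin":0,"grip":1},{"x":0,"y":0,"z":0,"spin":0,"grip":1},{"x":0,"y":0,"z":0,"spin":0,"grip":1}]'
```

```text
clock: 23.6
eef_pos: [517.5, 290.1, 80.3]
tcp_rot: [3.141, -0.0, 1.449]
contact_force: [-5.6, -1.7, 16.9]
opening: 0.245
grasp_force: 71.8
```

```bash
python3 - <<'E'
from rig import *
s=sense();print(s["contact_force"],s["wrist_torque"])
E
```

```text
[-5.62189953 -1.70209083 16.90461709] [-0.34642696  0.71333702  0.03474563]
```

The pads' force and travel, the hard stop and the nearly balanced moment all agree that the plate is fully closed, held with about 17 N.

```bash
python3 -c "
from rig import *
print(sign_off())"
```

```text
the job is handed in; nothing more can be done
None
```

The tray lies flush on the base, and I handed the job in with the arm still holding the press plate shut on it at about 17 N, 23.6 s on the clock; full closure is judged from force and travel readings, not a final picture.

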